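Free the drum sander's guard and hold it open

TASK

The spring-loaded guard on the plywood drum sander is barred by the steel pin standing up in front of it: knock the pin down as far as it goes with the wooden mallet (never with the hand), then set the mallet back down on the bench top, clear of the sander. Then swing the guard open to 45 degrees and keep holding it there, within 5 degrees, so that the drum can be inspected: the program finishes while holding the guard, which would spring shut if let go. Leave the glue bottle, the screw jar and the sanding block where they are.

Things in the scene. Friction and masses are not known exactly. Their poses are not given: they have to be found in the camera images.
- mallet_head (a point): Centre of the head of a loose wooden mallet (about 240 g) standing upright on one striking face: head 50 (x) x 56 (y) x 90 (z) mm, this point 45 mm above the bench. The level straight handle leaves the head along -x: 20 mm wide (y), 26 high (z), centre line 5 mm above this point, from 25 to 155 mm from this point. Top and underside of the head are the striking faces. z up.
- pin_top (a point): Centre of the flat top of the upright steel locking pin, 16 mm diameter, 28 mm proud of the sander's 18 mm base board (top 46 mm above the bench), its axis 38 mm in front of the closed guard's front face. x axis points at right angles into the closed guard, y along it towards the hinge, z up.
- pin (a joint): How far the pin has been driven down, m: 0 as found, 0.026 fully down (2 mm proud of the board). About 8 N of friction against a weak spring (0.5 N) holds it wherever it is left. While up it bars the guard, which then opens only about 10 degrees; once at least 22 mm down, the guard swings over it.
- guard_hinge (a point): A point on the guard's vertical hinge axis, at the height of the guard's top edge (150 mm above the bench), fixed to the sander. x axis points into the sander at right angles to the closed guard, y axis along the closed guard from its free edge to the hinge, z up.
- guard_handle (a point): Grip point of the guard's handle: a plain upright round wooden peg, 20 mm diameter, on the guard's top edge, from 150 to 202 mm above the bench; this point is at 178 mm, on the peg's axis, 165 mm from the hinge axis. It turns with the guard. With the guard closed it lies along -y of guard_hinge. z up.
- guard (a joint): Opening angle of the upright plywood guard (12 mm thick, 202 wide, from 28 to 150 mm above the bench), rad: 0 closed, 0.785 at 45 degrees, stop at 1.9. It turns clockwise seen from above: the free edge swings out along -x of guard_hinge. A spring shuts it: about 2 N at the handle when closed, 4 N at 45 degrees.
- glue_bottle: Bystander: white glue bottle, 60 mm diameter, 170 mm high; origin at the centre of its underside.
- screw_jar: Bystander: glass jar with steel cap, 64 mm diameter, 85 mm high; origin at the centre of its underside.
- sanding_block: Bystander: cork sanding block 110 x 65 x 32 mm; origin at the centre of its underside.
- sander: Plywood drum sander (fixed): box 224 mm wide (y), 180 deep (x), 150 high, behind the guard; dust port at the back of its top reaches 185 mm. Base board 18 mm thick, 290 mm wide. Origin: bench level, middle of the closed guard's front face; x into the box, y towards the hinge; the board reaches from x = -110 to +190 mm, y = -145 to +145.
There are look-alikes about, which are no part of the job. Several things look just like the part that bears mallet_head: the one meant starts farthest to the robot's left.

How it is judged (in metres and radians):
On the way, in this order (a step that is already met when the one before it is completed fails the run):
1. the pin is driven down with the mallet (value of joint pin above 0.022 m and contact force between mallet and pin above 0.5 N), for 0.04 s.
2. the mallet is set down on the bench and let go (height (world z) of mallet_head between 0.015 and 0.055 m and contact force between mallet and the fingers below 0.05 N and contact force between mallet and the arm below 0.05 N and linear speed of mallet below 0.03 m/s), for 0.2 s.
3. the guard is swung open to 45 degrees by hand (value of joint guard between 0.698 and 0.873 rad and contact force between guard and the fingers above 0.5 N), for 0.2 s.
At the end, for the whole second after the job is handed in: The guard stands still at 45 degrees (40 to 50), held by the fingers and by nothing else; the pin is at least 22 mm down; the mallet rests on the bench top, let go, not touching the sander or guard (head centre 15 to 55 mm above the bench); the bystanders are within 30 mm of where they were (all of step 3 and velocity of joint guard between -0.05 and 0.05 rad/s and value of joint pin above 0.022 m and height (world z) of mallet_head between 0.015 and 0.055 m and contact force between mallet and the fingers below 0.05 N and contact force between mallet and the arm below 0.05 N and linear speed of mallet below 0.02 m/s and contact force between each of mallet, glue_bottle, screw_jar, sanding_block and guard below 0.05 N and contact force between mallet and sander below 0.05 N and distance of each of glue_bottle, screw_jar, sanding_block from where it was at the start of the episode below 0.03 m); the arm keeps its last pose, push and grip.
It fails at once if the hand or arm pushes the pin (contact force between any of the fingers, the arm and pin above 1 N).
It fails at once if a bystander is shifted by more than 30 mm or tipped (distance of any of glue_bottle, screw_jar, sanding_block from where it was at the start of the episode above 0.03 m or angle between any of glue_bottle, screw_jar, sanding_block's own z axis and vertical above 0.4 rad).
It also fails if it takes over 48 s, if anything falls off the work surface, if the arm or the gripper's body presses on something with over 40 N, if the wrist force passes 120 N, or if a joint passes its speed limit or range.

ROBOT

A 6-joint arm with a two-finger parallel gripper is mounted at the origin on the work surface. World frame = base frame: x ahead of the robot, y to its left, z up, the work surface at z = 0. Lengths are in mm, angles in rad, forces in N, time in s.
With the tool pointing down it reaches from about 275 to 750 mm from the base axis. Payload 10.2 kg.
Tool frame: the origin (TCP) lies at the very end of the fingers, on their centre line; the grasp point (between the pads) lies 19 mm behind it; x points along the fingers, y is the direction in which the jaws open and shut, and the axes are right-handed (so a half turn about x gives the same grasp; the last joint's range is limited). The gripper opens to 85 mm and grips with 20 to 120 N. Pads are 22 mm wide; open, the fingers measure 114 mm over their backs; the gripper's body (76 mm by 85 mm) begins 54 mm behind the grasp point. The pads swing forward as they close: fully open they stand 13 mm farther back than shut.
Start: joints at [0.98, 0.313, 1.498, -0, 1.331, -0.223], TCP at [188.784, 489.89, 231.294] pointing down, gripper open.
Joint ranges: [-2.94, 2.94], [-0.97, 2.17], [0.19, 2.56], [-1.23, 4.37], [0.02, 3.11], [-2.88, 2.88]. Speed limits (rad/s): [2.39, 2.39, 3.01, 3.14, 3.14, 3.14].

INTERFACE

Orientations are given as a unit quaternion [w, x, y, z].
In Python, from rig import ctrl, viewer, finish_job gives the robot as it stands.
- The arm moves only by the tool carry_out, never from a script. Its argument "targets" is a list of rows, each an object of numbers: "x", "y", "z": the shift along the world's x, y, z in m; "ax", "ay", "az": the turn, a rotation vector about the world's x, y, z in rad; "hand": the opening, from -1 (shut) to 1 (fully open). A call has 1 to 5 rows; each row is the pose to reach, as a shift and turn from the pose commanded when the call began; what a row does not reach only later rows make up. A row lasts 1/8 s, in which the tool goes at most 62.5 mm and 10.7 degrees, less where a joint would pass 70% of its speed; a pose out of reach is approached as far as the arm can. A call with a gripper value outside its range is refused whole. The fingers move at their own pace and stop on an object; "grip_force" is the grip in N (left out, the last holds). Time passes only in rows, so rows that repeat a pose let the fingers close. It gives the time, the measured TCP pose, the force and the opening at its end, in the units of the state.
- ctrl.sense(): the state, without advancing time (a new reading comes with each control period).
- viewer.capture(name): name is "scene" or "side" or "wrist"; returns the picture (480x640x3 uint8, blue, green, red); there is no depth.
- viewer.camera_info(name): a dict with "fx", "fy", "cx", "cy" (pixels), "k1" (the pictures are not rectified: a ray, as slopes to the right and down, at radius r is drawn at 1 + k1 r^2 times it, then the intrinsics apply), "R" (3x3) and "t" (3): a world point X has camera coordinates R X + t. Camera axes: x right, y down, z forward; pixel columns grow to the right and rows downward; lengths in mm; the calibration is good to about 2 mm. A picture is of the moment at which its call begins: read the wrist's pose just before it. camera_info takes no time and is no camera call; for the wrist camera it gives the pose at the moment of the call.
- finish_job(): hands the job in, once; it reports no verdict.
The state is a dict: "time_s": time; "joints": joint angles; "dq": joint speeds; "tau": joint torques, N m; "eef_pos": TCP position; "ee_rot": TCP orientation; "force": force on the tool from outside, world axes, zero at the start; "wrist_torque": the same for the moment, N m; "grip_width": opening from 0.0 (shut) to 1.0 (fully open).
Only numpy, scipy, OpenCV 4.12 (cv2) and the standard library are available. Lean on these libraries where they do the work, as an engineer would, in place of code of your own. Each camera call takes 0.05 s, during which the arm holds its last target. There are 200 camera calls.

## Working session

There is one attempt and no reset: what is moved stays moved. The work goes in short steps, Python scripts to look and compute and a tool call to move; the robot and the scene stay as the last step left them, time stands still between calls to the robot, and variables do not carry over. Pictures are saved under pics/ and viewed, about 8 in all and at most 12, crops included, and the job is handed in when it is done.

Besides the shell and the picture viewer there is one more tool, called after ">>>" by a JSON object that holds its "fn" and its "kwargs", one argument or row to a line. carry_out: Moves the arm, as the interface text tells. Its arguments: {"type":"object","properties":{"targets":{"type":"array"},"grip_force":{"type":"number"}},"required":["targets"]}

```bash
mkdir -p pics; ls; cat > h.py <<'E'
import numpy as np, cv2
from rig import ctrl, viewer
def ray(ci,u,v):
    a=np.array([(u-ci['cx'])/ci['fx'],(v-ci['cy'])/ci['fy']]); s=a.copy()
    for _ in range(20): s=a/(1+ci['k1']*(s@s))
    R=np.array(ci['R']);t=np.array(ci['t'])
    return -R.T@t, R.T@np.array([s[0],s[1],1.])
def onz(ci,u,v,z):
    c,d=ray(ci,u,v); return c+d*(z-c[2])/d[2]
def proj(ci,X):
    p=np.array(ci['R'])@np.array(X,float)+np.array(ci['t']); s=p[:2]/p[2]; s=s*(1+ci['k1']*(s@s))
    return np.array([ci['fx']*s[0]+ci['cx'],ci['fy']*s[1]+ci['cy']])
E
python3 - <<'E'
from h import *
print(ctrl.sense())
for n in("scene","side"):
    im=viewer.capture(n);cv2.imwrite(f"pics/{n}0.png",im);ci=viewer.camera_info(n);c,d=ray(ci,320,240);print(n,c,d)
E
```

```text
pics
{'time_s': 0.0, 'joints': array([ 9.79609488e-01,  3.13469682e-01,  1.49844162e+00, -3.93387693e-05,
        1.33101227e+00, -2.23373219e-01]), 'dq': array([-0.00130116, -0.00117623, -0.0002887 ,  0.00169142,  0.00143821,
        0.00023304]), 'tau': array([ 4.04262273e-04, -4.12271583e+01, -2.59735537e+01, -1.57757595e-04,
        4.34998336e-03, -3.64360812e-05]), 'eef_pos': array([188.63453265, 489.6586315 , 230.72330341]), 'ee_rot': array([ 0.69500913,  0.12886926,  0.6953571 , -0.12974408]), 'force': array([-0.13355392, -0.66050246, -0.14333016]), 'wrist_torque': array([0.06480888, 0.01606795, 0.00561592]), 'grip_width': 1.0016394190561233}
scene [1339.10237697 -269.07866313 1366.55424144] [-0.58571767  0.14395301 -0.79772859]
side [ 349.89549491 -788.72859846  968.67005573] [ 0.13181717  0.66287532 -0.73709771]
```

View pics/scene0.png

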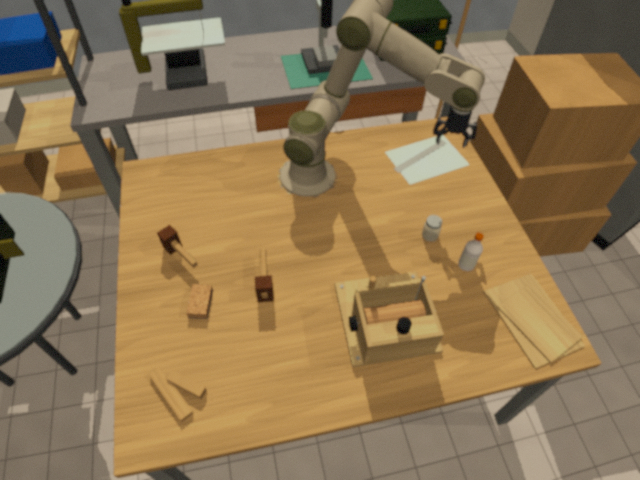

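View pics/side0.png

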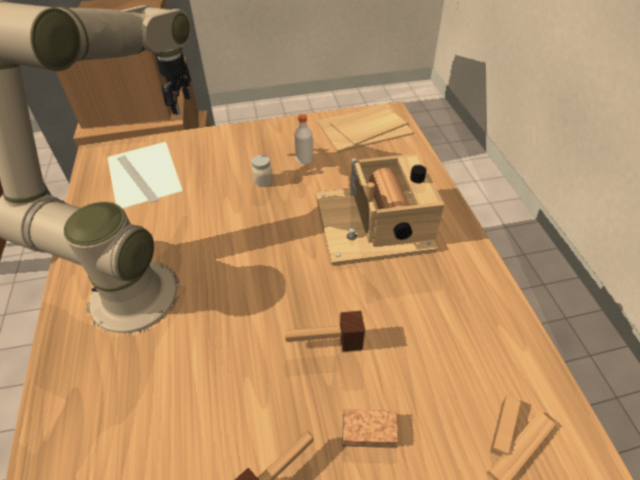

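```bash
python3 - <<'E'
import cv2,numpy as np
a=cv2.imread("pics/scene0.png");b=cv2.imread("pics/side0.png")
f=lambda im,x,y:cv2.resize(im[y:y+100,x:x+133],(532,400),interpolation=cv2.INTER_CUBIC)
A=cv2.resize(a[255:375,325:455],(400,369),interpolation=cv2.INTER_CUBIC)
B=cv2.resize(b[145:265,310:440],(400,369),interpolation=cv2.INTER_CUBIC)
C=cv2.resize(a[225:310,150:280],(400,231),interpolation=cv2.INTER_CUBIC)  # scale 3.077/2.72
D=cv2.resize(b[300:360,270:374],(400,231),interpolation=cv2.INTER_CUBIC)
cv2.imwrite("pics/crop1.png",np.vstack([np.hstack([A,B]),np.hstack([C,D])]))
from h import *
s=viewer.camera_info("scene");d=viewer.camera_info("side")
print(onz(s,264,280,90),onz(s,169,233,90),onz(d,352,318,90),onz(d,351,231,46))
E
```

```text
[ 521.24883974 -250.2460699    90.        ] [ 262.17118937 -543.96450342   90.        ] [ 527.30387634 -248.17618074   90.        ] [606.14787767  55.04443069  46.        ]
```

View pics/crop1.png

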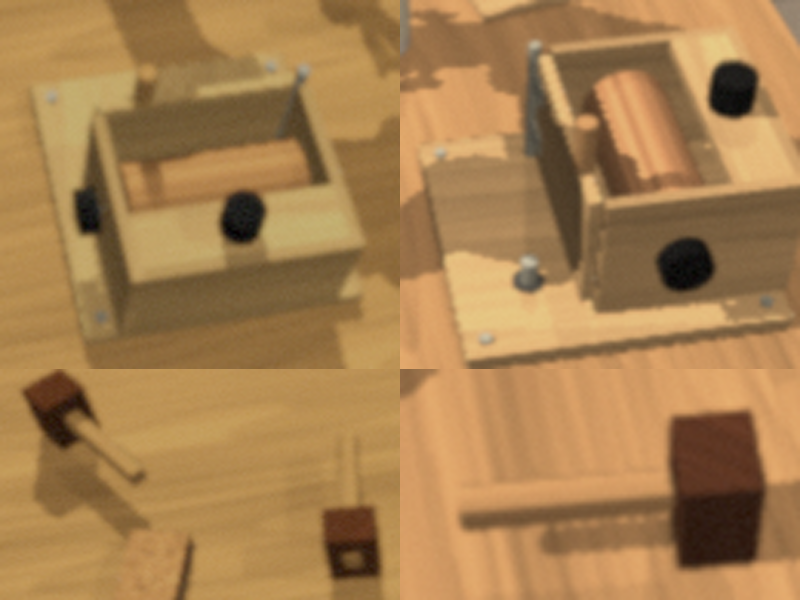

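Both mallets are loose and look the same, one at scene px (264,288) and one at (169,240). The one at (264,288) is meant, because it starts at y≈-250 and the other at y≈-544, so it is farther to the robot's left. The crop confirms its handle runs towards the robot. In the same crop the pin top is at side px (352,230), the peg at side (370,185) / scene (373,278), and the hinge rod at the +y end.

```bash
cat >> h.py <<'E'
def tri(s,ps,d,pd):
    c1,v1=ray(s,*ps);c2,v2=ray(d,*pd)
    A=np.stack([v1,-v2],1);k=np.linalg.lstsq(A,c2-c1,rcond=None)[0]
    p,q=c1+k[0]*v1,c2+k[1]*v2
    return (p+q)/2,np.linalg.norm(p-q)
E
python3 - <<'E'
from h import *
np.set_printoptions(precision=1,suppress=True)
s=viewer.camera_info("scene");d=viewer.camera_info("side")
A=lambda x,y:(325+x*.325,255+y*.325); B=lambda x,y:(310+(x-400)*.325,145+y*.325)
C=lambda x,y:(150+x*.325,225+(y-369)*.368); D=lambda x,y:(270+(x-400)*.26,300+(y-369)*.26)
print("head",onz(d,*D(716,451),90),onz(s,*C(350,527),90),[onz(d,*D(*p),90)[:2] for p in((672,415),(752,411),(763,486),(678,492))])
print("handle",onz(d,*D(461,502),63),onz(d,*D(670,488),63),"scene end",onz(s,*C(348,440),63))
print("pin",onz(d,*B(529,261),46))
print("peg",tri(s,A(147,68),d,B(585,121)),onz(d,*B(585,121),202),onz(s,*A(147,68),202))
print("rod",tri(s,A(303,72),d,B(535,45)))
print("board front +y",onz(d,*B(422,150),18),"front -y",onz(d,*B(465,364),18),onz(s,*A(32,87),18),"back -y",onz(d,*B(798,312),18),onz(s,*A(88,336),18))
print("screws side",[onz(d,*B(*p),18)[:2] for p in((440,153),(486,338),(767,301))],"scene",[onz(s,*A(*p),18)[:2] for p in((52,97),(101,317),(271,65))])
print("guard top/box: -y front top",onz(d,*B(597,200),150),onz(d,*B(798,180),150),onz(s,*A(97,115),150),onz(s,*A(130,250),150),onz(s,*A(362,240),150))
E
```

```text
head [ 525.4 -256.8   90. ] [ 532.8 -252.8   90. ] [array([ 506.3, -226.8]), array([ 553.4, -234.5]), array([ 545.8, -285.6]), array([ 497.1, -278.7])]
handle [ 375.1 -241.7   63. ] [ 497.7 -259.3   63. ] scene end [ 387.7 -235.2   63. ]
pin [609.8  58.9  46. ]
peg (array([651.9,  62.4, 202.1]), np.float64(2.494301668879605)) [652.4  60.9 202. ] [650.8  63.4 202. ]
rod (array([658. , 231.4, 151. ]), np.float64(2.0250112235328))
board front +y [552.2 258.7  18. ] front -y [531.2 -23.7  18. ] [539.  -15.2  18. ] back -y [838.7 -31.3  18. ] [831.1 -30.   18. ]
screws side [array([569. , 250.2]), array([556.2,   1.4]), array([816.2, -12.4])] scene [array([556.1,   3.2]), array([814.6, -12.2]), array([567.9, 253.1])]
guard top/box: -y front top [654.2  19.1 150. ] [828.2   4.7 150. ] [662.1  14.6 150. ] [808.3   6.3 150. ] [846.1 221.2 150. ]
```

>>> {"fn": "carry_out", "kwargs": {
  "targets": [
    {"x": 0.022,"y": -0.055},
    {"x": 0.044,"y": -0.11},
    {"x": 0.066,"y": -0.165},
    {"x": 0.088,"y": -0.22},
    {"x": 0.11,"y": -0.275}
  ]
}}

```text
invalid input at $.targets[0]: expected keys x, y, z, ax, ay, az, hand
```

>>> {"fn": "carry_out", "kwargs": {
  "targets": [
    {"x": 0.022,"y": -0.055,"az": 0.05},
    {"x": 0.044,"y": -0.11,"az": 0.1},
    {"x": 0.066,"y": -0.165,"az": 0.15},
    {"x": 0.088,"y": -0.22,"az": 0.22},
    {"x": 0.11,"y": -0.275,"az": 0.22}
  ]
}}

```text
invalid input at $.targets[0]: expected keys x, y, z, ax, ay, az, hand
```

>>> {"fn": "carry_out", "kwargs": {
  "targets": [
    {"x": 0.02,"y": -0.05},
    {"x": 0.04,"y": -0.1},
    {"x": 0.06,"y": -0.15},
    {"x": 0.073,"y": -0.189},
    {"x": 0.073,"y": -0.189}
  ]
}}

```text
invalid input at $.targets[0]: expected keys x, y, z, ax, ay, az, hand
```

```bash
python3 - <<'E'
from h import *
s=ctrl.sense();print(s['eef_pos'],s['ee_rot'],s['joints'],s['time_s'])
import json
ci=viewer.camera_info("wrist");im=viewer.capture("wrist");cv2.imwrite("pics/w1.png",im)
np.save("w1.npy",ci,allow_pickle=True);print(ray(ci,320,240))
E
```

```text
[188.65003056 489.69389752 230.8072322 ] [ 0.69503002  0.12893181  0.69533805 -0.12967208] [ 9.79611024e-01  3.13379784e-01  1.49834085e+00 -1.51393413e-05
  1.33100584e+00 -2.23391047e-01] 0.1
(array([109.68075253, 521.06979211, 373.68988666]), array([ 0.32047146, -0.1177998 , -0.94002237]))
```

View pics/w1.png

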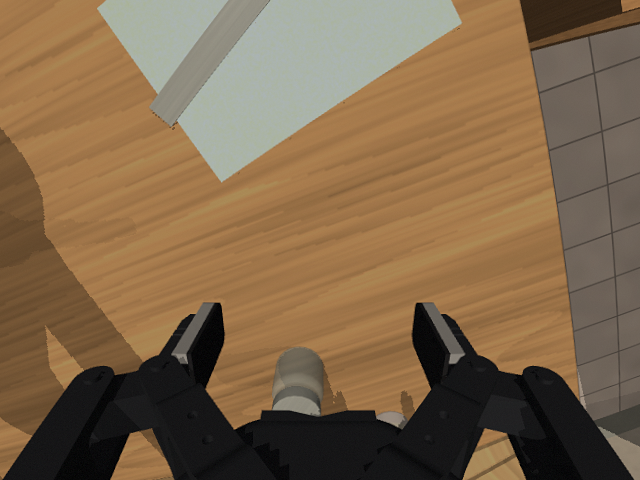

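The move calls were refused because every row needs all seven keys, so the arm hasn't moved. The picture shows the start view, with the paper and ruler. I'll resend the moves.

>>> {"fn": "carry_out", "kwargs": {
  "targets": [
    {"x": 0.022,"y": -0.055,"z": 0,"ax": 0,"ay": 0,"az": 0,"hand": 1},
    {"x": 0.044,"y": -0.11,"z": 0,"ax": 0,"ay": 0,"az": 0,"hand": 1},
    {"x": 0.066,"y": -0.165,"z": 0,"ax": 0,"ay": 0,"az": 0,"hand": 1},
    {"x": 0.088,"y": -0.22,"z": 0,"ax": 0,"ay": 0,"az": 0,"hand": 1},
    {"x": 0.11,"y": -0.275,"z": 0,"ax": 0,"ay": 0,"az": 0,"hand": 1}
  ]
}}

```text
time_s: 0.78
eef_pos: [299.0, 213.2, 231.3]
ee_rot: [0.695, 0.129, 0.695, -0.129]
force: [0.9, 0.4, 0.2]
grip_width: 1.003
```

>>> {"fn": "carry_out", "kwargs": {
  "targets": [
    {"x": 0.022,"y": -0.055,"z": 0,"ax": 0,"ay": 0,"az": 0.05,"hand": 1},
    {"x": 0.044,"y": -0.11,"z": 0,"ax": 0,"ay": 0,"az": 0.1,"hand": 1},
    {"x": 0.066,"y": -0.165,"z": 0,"ax": 0,"ay": 0,"az": 0.15,"hand": 1},
    {"x": 0.088,"y": -0.22,"z": 0,"ax": 0,"ay": 0,"az": 0.22,"hand": 1},
    {"x": 0.11,"y": -0.275,"z": 0,"ax": 0,"ay": 0,"az": 0.22,"hand": 1}
  ]
}}

```text
time_s: 1.4
eef_pos: [409.1, -62.2, 231.3]
ee_rot: [0.705, 0.052, 0.705, -0.052]
force: [1.4, 0.2, 0.9]
grip_width: 1.001
```

>>> {"fn": "carry_out", "kwargs": {
  "targets": [
    {"x": 0.02,"y": -0.05,"z": 0,"ax": 0,"ay": 0,"az": 0,"hand": 1},
    {"x": 0.04,"y": -0.1,"z": 0,"ax": 0,"ay": 0,"az": 0,"hand": 1},
    {"x": 0.06,"y": -0.15,"z": 0,"ax": 0,"ay": 0,"az": 0,"hand": 1},
    {"x": 0.073,"y": -0.189,"z": 0,"ax": 0,"ay": 0,"az": 0,"hand": 1},
    {"x": 0.073,"y": -0.189,"z": 0,"ax": 0,"ay": 0,"az": 0,"hand": 1}
  ]
}}

```text
time_s: 2.02
eef_pos: [481.8, -251.2, 230.3]
ee_rot: [0.705, 0.053, 0.706, -0.053]
force: [-0.1, 0.9, -0.2]
grip_width: 0.997
```

```bash
python3 - <<'E'
from h import *
s=ctrl.sense();print(s['eef_pos'],s['ee_rot'],s['joints'],s['time_s'])
ci=viewer.camera_info("wrist");im=viewer.capture("wrist");cv2.imwrite("pics/w2.png",im)
np.save("w2.npy",ci,allow_pickle=True);print(ray(ci,320,240))
E
```

```text
[ 481.78975334 -251.15736959  230.26787017] [ 0.70471799  0.0533108   0.70550229 -0.05288701] [-6.96188517e-01  3.54808853e-01  1.44255286e+00 -1.62063219e-04
  1.34548174e+00 -2.11662060e+00] 2.025
(array([ 398.17654963, -237.82043669,  373.23317104]), array([ 0.33766678, -0.04433202, -0.94033857]))
```

View pics/w2.png

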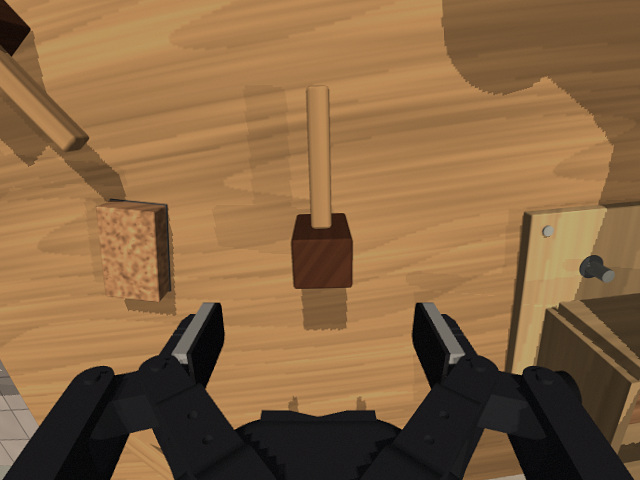

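The mallet is centred: top face of the head about (293–352, 237–287), handle from (317,87) to (321,228). The pin top is at (608,276).

```bash
python3 - <<'E'
from h import *
np.set_printoptions(precision=1,suppress=True)
ci=np.load("w2.npy",allow_pickle=True).item();im=cv2.imread("pics/w2.png")
hsv=cv2.cvtColor(im,cv2.COLOR_BGR2HSV)
for y in (100,130,160,190,215,): 
    g=im[y,280:360].astype(int); sat=np.abs(np.diff(g.sum(1))); e=np.where(sat>60)[0]+280; print(y,e)
P=lambda u,v,z:onz(ci,u,v,z)[:2]
print("top",[P(u,v,90) for u,v in((297,237),(351,237),(352,287),(292,287),(323,262))])
print("handle",P(317.5,87,63),P(321,226,63),P(319,150,63)); print("pin",P(608,276,46),"screw",P(547,231,18))
E
```

```text
100 [305 327 328]
130 [306 329]
160 [307 328 330]
190 [308 329 330]
215 [296 297 310 311 329 330 331 344 345]
top [array([ 494., -271.]), array([ 501.2, -223.5]), array([ 550.9, -228.4]), array([ 542.4, -284.1]), array([ 521.4, -251.6])]
handle [ 372.  -234.1] [ 495.5 -249.4] [ 424.5 -240.7]
pin [607.7  63.1] screw [553.9   3.9]
```

>>> {"fn": "carry_out", "kwargs": {
  "targets": [
    {"x": -0.004,"y": 0.004,"z": -0.05,"ax": 0,"ay": 0,"az": 0.015,"hand": 1},
    {"x": -0.004,"y": 0.004,"z": -0.1,"ax": 0,"ay": 0,"az": 0.015,"hand": 1},
    {"x": -0.004,"y": 0.004,"z": -0.15,"ax": 0,"ay": 0,"az": 0.015,"hand": 1},
    {"x": -0.004,"y": 0.004,"z": -0.185,"ax": 0,"ay": 0,"az": 0.015,"hand": 1},
    {"x": -0.004,"y": 0.004,"z": -0.199,"ax": 0,"ay": 0,"az": 0.015,"hand": 1}
  ],
  "grip_force": 40
}}

```text
time_s: 2.7
eef_pos: [477.1, -243.7, 31.0]
ee_rot: [0.705, 0.047, 0.706, -0.046]
force: [0.3, 0.5, 0.5]
grip_width: 1.003
```

>>> {"fn": "carry_out", "kwargs": {
  "targets": [
    {"x": 0,"y": 0,"z": 0,"ax": 0,"ay": 0,"az": 0,"hand": 1},
    {"x": 0,"y": 0,"z": 0,"ax": 0,"ay": 0,"az": 0,"hand": -1},
    {"x": 0,"y": 0,"z": 0,"ax": 0,"ay": 0,"az": 0,"hand": -1},
    {"x": 0,"y": 0,"z": 0,"ax": 0,"ay": 0,"az": 0,"hand": -1},
    {"x": 0,"y": 0,"z": 0,"ax": 0,"ay": 0,"az": 0,"hand": -1}
  ]
}}

```text
time_s: 3.32
eef_pos: [477.9, -245.4, 32.8]
ee_rot: [0.706, 0.047, 0.705, -0.047]
force: [-0.1, -0.0, 2.5]
grip_width: 0.226
```

>>> {"fn": "carry_out", "kwargs": {
  "targets": [
    {"x": 0,"y": 0,"z": 0,"ax": 0,"ay": 0,"az": 0,"hand": -1},
    {"x": 0,"y": 0,"z": 0,"ax": 0,"ay": 0,"az": 0,"hand": -1}
  ],
  "grip_force": 110
}}

```text
time_s: 3.58
eef_pos: [478.0, -245.4, 33.0]
ee_rot: [0.706, 0.047, 0.705, -0.047]
force: [-1.9, 0.3, 5.8]
grip_width: 0.217
```

```bash
python3 - <<'E'
from h import *
s=ctrl.sense();print(s['eef_pos'],s['force'],s['wrist_torque'],s['grip_width'],s['time_s'])
E
```

```text
[ 477.95622068 -245.384754     32.9679151 ] [-1.89095844  0.26940023  5.7960822 ] [0.08677129 0.31291575 0.06194517] 0.2173259728198601 3.575
```

>>> {"fn": "carry_out", "kwargs": {
  "targets": [
    {"x": 0,"y": 0,"z": 0.02,"ax": 0,"ay": 0,"az": 0,"hand": -1},
    {"x": 0,"y": 0,"z": 0.05,"ax": 0,"ay": 0,"az": 0,"hand": -1},
    {"x": 0,"y": 0,"z": 0.09,"ax": 0,"ay": 0,"az": 0,"hand": -1},
    {"x": 0,"y": 0.03,"z": 0.1,"ax": 0,"ay": 0,"az": 0,"hand": -1},
    {"x": 0,"y": 0.06,"z": 0.1,"ax": 0,"ay": 0,"az": 0,"hand": -1}
  ]
}}

```text
time_s: 4.2
eef_pos: [477.8, -184.5, 132.9]
ee_rot: [0.706, 0.047, 0.705, -0.047]
force: [0.5, 0.3, -2.5]
grip_width: 0.215
```

>>> {"fn": "carry_out", "kwargs": {
  "targets": [
    {"x": 0.015,"y": 0.05,"z": 0,"ax": 0,"ay": 0,"az": 0.02,"hand": -1},
    {"x": 0.035,"y": 0.1,"z": 0,"ax": 0,"ay": 0,"az": 0.04,"hand": -1},
    {"x": 0.05,"y": 0.15,"z": 0,"ax": 0,"ay": 0,"az": 0.06,"hand": -1},
    {"x": 0.068,"y": 0.2,"z": 0,"ax": 0,"ay": 0,"az": 0.08,"hand": -1},
    {"x": 0.078,"y": 0.249,"z": 0,"ax": 0,"ay": 0,"az": 0.08,"hand": -1}
  ]
}}

```text
time_s: 4.82
eef_pos: [555.9, 65.7, 131.8]
ee_rot: [0.707, 0.019, 0.707, -0.019]
force: [0.3, -0.0, -2.7]
grip_width: 0.217
```

>>> {"fn": "carry_out", "kwargs": {
  "targets": [
    {"x": 0,"y": 0,"z": -0.01,"ax": 0,"ay": 0,"az": 0,"hand": -1},
    {"x": 0,"y": 0,"z": -0.02,"ax": 0,"ay": 0,"az": 0,"hand": -1}
  ]
}}

```text
time_s: 5.08
eef_pos: [555.3, 63.6, 111.3]
ee_rot: [0.706, 0.019, 0.707, -0.019]
force: [0.5, -0.4, -2.8]
grip_width: 0.215
```

```bash
python3 - <<'E'
from h import *
s=ctrl.sense();print(s['eef_pos'],s['ee_rot'],s['force'],s['wrist_torque'],s['time_s'],s['joints'])
a=viewer.capture("side");np.save("w3.npy",viewer.camera_info("wrist"),allow_pickle=True);w=viewer.capture("wrist");cv2.imwrite("pics/w3.png",w)
B=cv2.resize(a[130:280,250:450],(640,480),interpolation=cv2.INTER_CUBIC)
cv2.imwrite("pics/c3.png",np.vstack([B[:, :800],])); cv2.imwrite("pics/m3.png",np.hstack([cv2.resize(B,(400,300)),cv2.resize(w,(400,300))]))
E
```

```text
[555.31445749  63.6147356  111.29947667] [ 0.70640383  0.01856517  0.70731916 -0.01866975] [ 0.45486854 -0.37713307 -2.8096021 ] [-0.01355507  0.06127605  0.02065314] 5.075 [-9.54317641e-02  5.06096078e-01  1.54599145e+00 -2.67104386e-04
  1.09078631e+00 -1.61344036e+00]
```

View pics/m3.png

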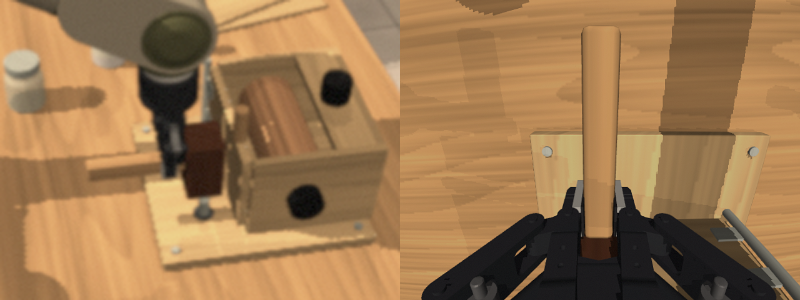

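The mallet hangs level over the board: bottom edge of the head at crop (203,197), pin at (203,212). I'll check this against the numbers.

```bash
python3 - <<'E'
from h import *
d=viewer.camera_info("side")
print(proj(d,(600.2,33,78)),"seen 351.5,228.5", proj(d,(608.5,61,46)),"pin seen ~352,230")
c=cv2.imread("pics/c3.png");hsv=cv2.cvtColor(c,cv2.COLOR_BGR2HSV)
m=(c.max(2)<75)&(c[:,:,2]>c[:,:,0]*1.6);m[:, :270]=0;m[:, 380:]=0;m[330:]=0;m[:180]=0
ys,xs=np.where(m);print(xs.min()/3.2+250,xs.max()/3.2+250,ys.min()/3.2+130,ys.max()/3.2+130)
X=[(601.7+sx*25+sy*28*.053,61+sy*28-sx*25*.053,78+h) for h in(0,90) for sx in(-1,1) for sy in(-1,1)]
q=np.array([proj(d,p) for p in X]);print(q.min(0),q.max(0))
for u,v in((351.5,228.5),):print(onz(d,u,v,78))
E
```

```text
[351.37372868 228.93523641] seen 351.5,228.5 [351.27263782 229.35852713] pin seen ~352,230
339.375 362.5 186.25 228.125
[338.41289679 189.04583872] [362.25356563 230.08082022]
[600.94773554  34.50095607  78.        ]
```

>>> {"fn": "carry_out", "kwargs": {
  "targets": [
    {"x": 0.003,"y": 0,"z": -0.02,"ax": 0,"ay": 0,"az": 0,"hand": -1},
    {"x": 0.003,"y": 0,"z": -0.03,"ax": 0,"ay": 0,"az": 0,"hand": -1},
    {"x": 0.003,"y": 0,"z": -0.038,"ax": 0,"ay": 0,"az": 0,"hand": -1},
    {"x": 0.003,"y": 0,"z": -0.044,"ax": 0,"ay": 0,"az": 0,"hand": -1},
    {"x": 0.003,"y": 0,"z": -0.049,"ax": 0,"ay": 0,"az": 0,"hand": -1}
  ],
  "grip_force": 120
}}

```text
time_s: 5.8
eef_pos: [558.8, 63.3, 63.9]
ee_rot: [0.707, 0.019, 0.707, -0.019]
force: [-5.4, -3.1, 5.2]
grip_width: 0.214
```

>>> {"fn": "carry_out", "kwargs": {
  "targets": [
    {"x": 0,"y": 0,"z": -0.004,"ax": 0,"ay": 0,"az": 0,"hand": -1},
    {"x": 0,"y": 0,"z": -0.008,"ax": 0,"ay": 0,"az": 0,"hand": -1},
    {"x": 0,"y": 0,"z": -0.008,"ax": 0,"ay": 0,"az": 0,"hand": -1}
  ]
}}

```text
time_s: 6.18
eef_pos: [559.0, 63.5, 55.7]
ee_rot: [0.707, 0.019, 0.707, -0.019]
force: [0.0, -0.6, -1.2]
grip_width: 0.213
```

```bash
python3 - <<'E'
from h import *
s=ctrl.sense();print(s['eef_pos'],s['ee_rot'],s['force'],s['wrist_torque'],s['time_s'],s['grip_width'])
a=viewer.capture("side");cv2.imwrite("pics/s4.png",a)
cv2.imwrite("pics/c4.png",cv2.resize(a[150:270,290:450],(800,600),interpolation=cv2.INTER_CUBIC))
E
```

```text
[558.96060356  63.51257788  55.65298749] [ 0.70711205  0.01871784  0.7066011  -0.01889666] [ 0.04062476 -0.63905267 -1.17964013] [-0.11193717  0.13975905 -0.01712381] 6.175 0.21332353063278015
```

View pics/c4.png

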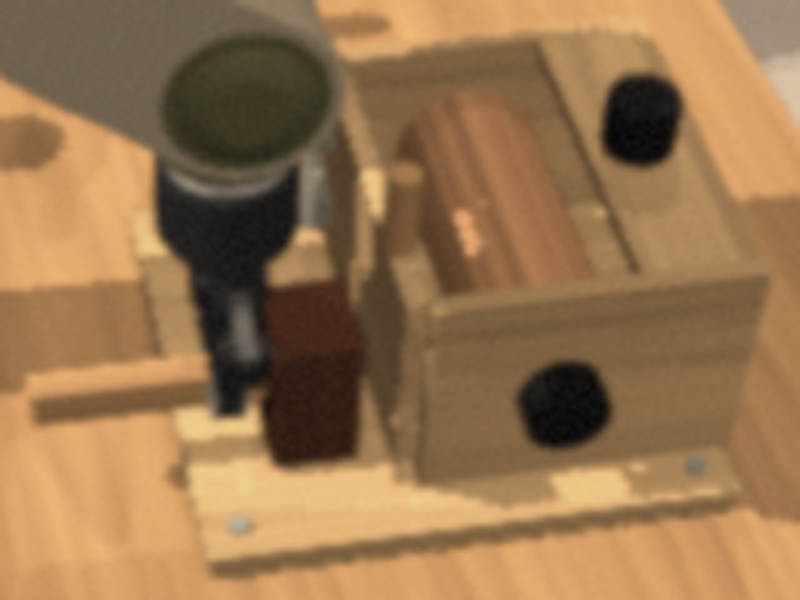

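The head is on the pin and nearly at the board, with its bottom edge around crop row 460. The pin isn't at its stop yet, as the force is still low. I'll press on until the force rises.

>>> {"fn": "carry_out", "kwargs": {
  "targets": [
    {"x": 0,"y": 0,"z": -0.002,"ax": 0,"ay": 0,"az": 0,"hand": -1},
    {"x": 0,"y": 0,"z": -0.004,"ax": 0,"ay": 0,"az": 0,"hand": -1},
    {"x": 0,"y": 0,"z": -0.004,"ax": 0,"ay": 0,"az": 0,"hand": -1}
  ]
}}

```text
time_s: 6.6
eef_pos: [559.1, 63.7, 52.6]
ee_rot: [0.707, 0.018, 0.706, -0.019]
force: [-7.0, -1.6, 12.6]
grip_width: 0.215
```

>>> {"fn": "carry_out", "kwargs": {
  "targets": [
    {"x": 0,"y": 0,"z": -0.002,"ax": 0,"ay": 0,"az": 0,"hand": -1},
    {"x": 0,"y": 0,"z": -0.003,"ax": 0,"ay": 0,"az": 0,"hand": -1},
    {"x": 0,"y": 0,"z": -0.003,"ax": 0,"ay": 0,"az": 0,"hand": -1}
  ]
}}

```text
time_s: 6.98
eef_pos: [559.2, 63.7, 52.0]
ee_rot: [0.708, 0.018, 0.706, -0.019]
force: [-19.3, -3.5, 34.8]
grip_width: 0.215
```

The force rose to 35 N with almost no further travel, so the pin is at its stop. Now I lift the mallet and return it to its old spot.

>>> {"fn": "carry_out", "kwargs": {
  "targets": [
    {"x": 0,"y": 0,"z": 0.015,"ax": 0,"ay": 0,"az": 0,"hand": -1},
    {"x": 0,"y": 0,"z": 0.04,"ax": 0,"ay": 0,"az": 0,"hand": -1},
    {"x": 0,"y": 0,"z": 0.08,"ax": 0,"ay": 0,"az": 0,"hand": -1},
    {"x": -0.01,"y": -0.04,"z": 0.08,"ax": 0,"ay": 0,"az": 0,"hand": -1},
    {"x": -0.025,"y": -0.09,"z": 0.08,"ax": 0,"ay": 0,"az": 0,"hand": -1}
  ]
}}

```text
time_s: 7.6
eef_pos: [533.8, -26.5, 128.5]
ee_rot: [0.707, 0.018, 0.706, -0.018]
force: [0.4, -0.4, -2.8]
grip_width: 0.211
```

>>> {"fn": "carry_out", "kwargs": {
  "targets": [
    {"x": -0.014,"y": -0.055,"z": 0,"ax": 0,"ay": 0,"az": -0.02,"hand": -1},
    {"x": -0.028,"y": -0.11,"z": 0,"ax": 0,"ay": 0,"az": -0.04,"hand": -1},
    {"x": -0.042,"y": -0.165,"z": 0,"ax": 0,"ay": 0,"az": -0.06,"hand": -1},
    {"x": -0.056,"y": -0.215,"z": -0.03,"ax": 0,"ay": 0,"az": -0.08,"hand": -1},
    {"x": -0.056,"y": -0.219,"z": -0.06,"ax": 0,"ay": 0,"az": -0.08,"hand": -1}
  ]
}}

```text
time_s: 8.22
eef_pos: [477.1, -248.3, 67.6]
ee_rot: [0.706, 0.048, 0.705, -0.049]
force: [0.5, 1.0, -3.0]
grip_width: 0.211
```

>>> {"fn": "carry_out", "kwargs": {
  "targets": [
    {"x": 0,"y": 0,"z": 0,"ax": 0,"ay": 0,"az": 0,"hand": -1},
    {"x": 0,"y": 0,"z": 0,"ax": 0,"ay": 0,"az": 0,"hand": -1}
  ]
}}

```text
time_s: 8.48
eef_pos: [478.5, -244.9, 69.4]
ee_rot: [0.706, 0.046, 0.705, -0.047]
force: [-0.0, -0.1, -3.3]
grip_width: 0.218
```

```bash
python3 - <<'E'
from h import *
s=ctrl.sense();print(s['eef_pos'],s['ee_rot'],s['force'],s['wrist_torque'],s['time_s'],s['grip_width'])
a=viewer.capture("side");cv2.imwrite("pics/s5.png",a)
c=np.vstack([cv2.resize(a[285:375,270:390],(400,300),interpolation=cv2.INTER_CUBIC),cv2.resize(a[160:250,310:430],(400,300),interpolation=cv2.INTER_CUBIC)])
cv2.imwrite("pics/c5.png",c)
E
```

```text
[ 478.50823111 -244.9162619    69.40431737] [ 0.7060444   0.04633688  0.70509138 -0.04690788] [-0.01698973 -0.11919737 -3.27112445] [ 0.0255117   0.02252383 -0.04440214] 8.475 0.21755147618695814
```

View pics/c5.png

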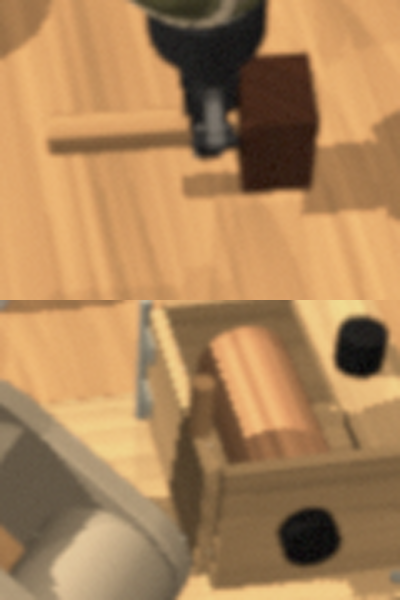

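The mallet still hangs level in the grip; the forearm hides the pin. I'll lower the mallet and look at the force.

>>> {"fn": "carry_out", "kwargs": {
  "targets": [
    {"x": 0,"y": 0,"z": -0.015,"ax": 0,"ay": 0,"az": 0,"hand": -1},
    {"x": 0,"y": 0,"z": -0.027,"ax": 0,"ay": 0,"az": 0,"hand": -1},
    {"x": 0,"y": 0,"z": -0.033,"ax": 0,"ay": 0,"az": 0,"hand": -1},
    {"x": 0,"y": 0,"z": -0.036,"ax": 0,"ay": 0,"az": 0,"hand": -1},
    {"x": 0,"y": 0,"z": -0.036,"ax": 0,"ay": 0,"az": 0,"hand": -1}
  ],
  "grip_force": 40
}}

```text
time_s: 9.15
eef_pos: [477.6, -244.9, 33.0]
ee_rot: [0.705, 0.047, 0.706, -0.047]
force: [-4.9, 3.1, 7.1]
grip_width: 0.215
```

Contact with the bench. Releasing, then waiting before I rise.

>>> {"fn": "carry_out", "kwargs": {
  "targets": [
    {"x": 0,"y": 0,"z": 0.001,"ax": 0,"ay": 0,"az": 0,"hand": 0},
    {"x": 0,"y": 0,"z": 0.001,"ax": 0,"ay": 0,"az": 0,"hand": 1},
    {"x": 0,"y": 0,"z": 0.001,"ax": 0,"ay": 0,"az": 0,"hand": 1},
    {"x": 0,"y": 0,"z": 0.001,"ax": 0,"ay": 0,"az": 0,"hand": 1},
    {"x": 0,"y": 0,"z": 0.001,"ax": 0,"ay": 0,"az": 0,"hand": 1}
  ]
}}

```text
time_s: 9.78
eef_pos: [477.8, -245.2, 33.3]
ee_rot: [0.706, 0.047, 0.706, -0.047]
force: [-0.0, -0.5, 0.3]
grip_width: 1.003
```

>>> {"fn": "carry_out", "kwargs": {
  "targets": [
    {"x": 0,"y": 0,"z": 0.03,"ax": 0,"ay": 0,"az": 0,"hand": 1},
    {"x": 0,"y": 0,"z": 0.08,"ax": 0,"ay": 0,"az": 0,"hand": 1},
    {"x": 0,"y": 0,"z": 0.14,"ax": 0,"ay": 0,"az": 0,"hand": 1},
    {"x": 0,"y": 0,"z": 0.2,"ax": 0,"ay": 0,"az": 0,"hand": 1},
    {"x": 0,"y": 0,"z": 0.24,"ax": 0,"ay": 0,"az": 0,"hand": 1}
  ]
}}

```text
time_s: 10.4
eef_pos: [477.9, -245.2, 276.3]
ee_rot: [0.706, 0.046, 0.705, -0.048]
force: [0.3, 0.2, -0.6]
grip_width: 1.0
```

```bash
python3 - <<'E'
from h import *
s=ctrl.sense();print(s['eef_pos'],s['ee_rot'],s['joints'],s['time_s'],s['grip_width'])
a=viewer.capture("side");w=viewer.capture("wrist")
c=np.hstack([cv2.resize(w,(400,300)),np.vstack([cv2.resize(a[160:280,310:470],(400,300),interpolation=cv2.INTER_CUBIC)])])
cv2.imwrite("pics/c6.png",c)
E
```

```text
[ 477.92500551 -245.20789687  276.30509235] [ 0.70644824  0.04624534  0.70464897 -0.04756141] [-6.92276336e-01  3.10125806e-01  1.38414234e+00 -1.78638498e-05
  1.44417197e+00 -2.13031002e+00] 10.4 0.9997014662955017
```

View pics/c6.png

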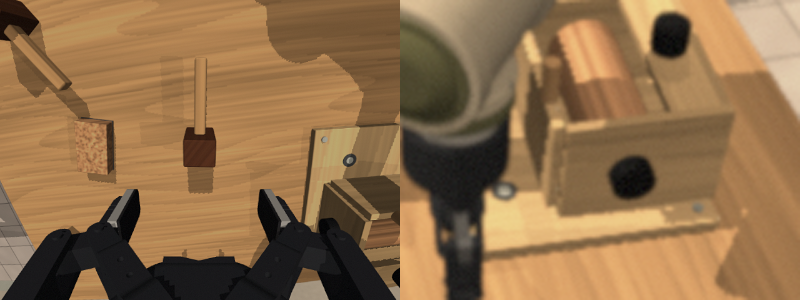

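The pin is flush with the board, shown as a dark ring with a bright centre at wrist crop (349,160). The mallet stands free at (199,145) and the cork block is unmoved. Next I go above the peg with the jaws turned across the guard.

>>> {"fn": "carry_out", "kwargs": {
  "targets": [
    {"x": 0.017,"y": 0.031,"z": 0,"ax": 0,"ay": 0,"az": -0.15,"hand": 1},
    {"x": 0.035,"y": 0.062,"z": 0,"ax": 0,"ay": 0,"az": -0.3,"hand": 1},
    {"x": 0.052,"y": 0.092,"z": 0,"ax": 0,"ay": 0,"az": -0.45,"hand": 1},
    {"x": 0.07,"y": 0.123,"z": 0,"ax": 0,"ay": 0,"az": -0.6,"hand": 1},
    {"x": 0.087,"y": 0.154,"z": 0,"ax": 0,"ay": 0,"az": -0.75,"hand": 1}
  ],
  "grip_force": 40
}}

```text
time_s: 11.12
eef_pos: [565.0, -90.0, 272.1]
ee_rot: [0.638, 0.304, 0.639, -0.304]
force: [0.4, -0.4, -0.3]
grip_width: 0.999
```

>>> {"fn": "carry_out", "kwargs": {
  "targets": [
    {"x": 0.017,"y": 0.031,"z": 0,"ax": 0,"ay": 0,"az": -0.15,"hand": 1},
    {"x": 0.035,"y": 0.062,"z": 0,"ax": 0,"ay": 0,"az": -0.3,"hand": 1},
    {"x": 0.052,"y": 0.092,"z": 0,"ax": 0,"ay": 0,"az": -0.45,"hand": 1},
    {"x": 0.07,"y": 0.123,"z": 0,"ax": 0,"ay": 0,"az": -0.6,"hand": 1},
    {"x": 0.087,"y": 0.153,"z": 0,"ax": 0,"ay": 0,"az": -0.74,"hand": 1}
  ]
}}

```text
time_s: 11.75
eef_pos: [652.1, 63.0, 271.9]
ee_rot: [-0.485, -0.514, -0.486, 0.514]
force: [0.0, -0.9, 0.0]
grip_width: 0.998
```

>>> {"fn": "carry_out", "kwargs": {
  "targets": [
    {"x": 0,"y": 0,"z": -0.02,"ax": 0,"ay": 0,"az": 0,"hand": 1},
    {"x": 0,"y": 0,"z": -0.03,"ax": 0,"ay": 0,"az": 0,"hand": 1}
  ]
}}

```text
time_s: 12.0
eef_pos: [651.3, 62.1, 241.0]
ee_rot: [-0.486, -0.512, -0.488, 0.513]
force: [0.2, -1.0, 0.4]
grip_width: 0.998
```

```bash
python3 - <<'E'
from h import *
s=ctrl.sense();print(s['eef_pos'],s['ee_rot'],s['joints'],s['time_s'])
ci=viewer.camera_info("wrist");w=viewer.capture("wrist");cv2.imwrite("pics/w7.png",w);np.save("w7.npy",ci,allow_pickle=True)
for z in(150,202):print(proj(ci,(651.6,62.2,z)))
print(ray(ci,320,240))
E
```

```text
[651.29499804  62.11284016 240.96563453] [-0.48612355 -0.5119145  -0.48781696  0.51348033] [-8.36056049e-02  6.07792520e-01  1.02951731e+00 -6.12887006e-05
  1.50754398e+00 -3.21415571e-02] 12.0
[318.37112188 240.69000182]
[318.24928136 270.83060044]
(array([656.25324037, 147.57147636, 383.81903863]), array([-0.01377599, -0.34127179, -0.93998117]))
```

View pics/w7.png

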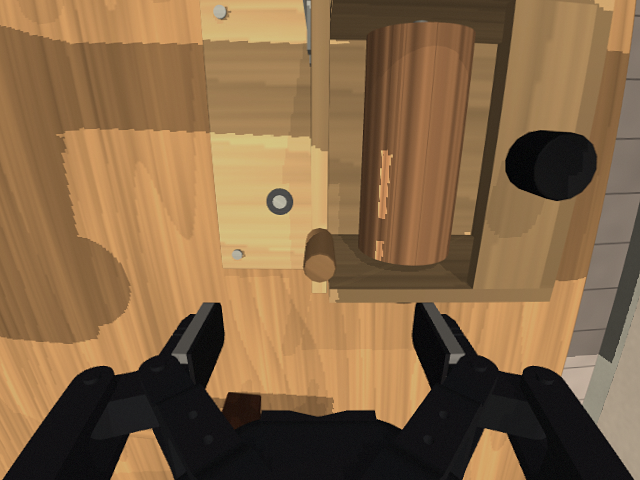

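Peg top at (320,267), where I predicted (318,271), and the pin lies flush at (280,201). The measured peg is right to about 2 mm. I'll descend and grip.

>>> {"fn": "carry_out", "kwargs": {
  "targets": [
    {"x": 0.001,"y": 0.001,"z": -0.03,"ax": 0,"ay": 0,"az": 0,"hand": 1},
    {"x": 0.001,"y": 0.001,"z": -0.06,"ax": 0,"ay": 0,"az": 0,"hand": 1},
    {"x": 0.001,"y": 0.001,"z": -0.079,"ax": 0,"ay": 0,"az": 0,"hand": 1},
    {"x": 0.001,"y": 0.001,"z": -0.079,"ax": 0,"ay": 0,"az": 0,"hand": -1},
    {"x": 0.001,"y": 0.001,"z": -0.079,"ax": 0,"ay": 0,"az": 0,"hand": -1}
  ]
}}

```text
time_s: 12.68
eef_pos: [653.2, 62.6, 165.6]
ee_rot: [0.487, 0.513, 0.486, -0.513]
force: [1.1, 0.5, 0.5]
grip_width: 0.596
```

>>> {"fn": "carry_out", "kwargs": {
  "targets": [
    {"x": 0,"y": 0,"z": 0,"ax": 0,"ay": 0,"az": 0,"hand": -1},
    {"x": 0,"y": 0,"z": 0,"ax": 0,"ay": 0,"az": 0,"hand": -1},
    {"x": 0,"y": 0,"z": 0,"ax": 0,"ay": 0,"az": 0,"hand": -1}
  ]
}}

```text
time_s: 13.05
eef_pos: [652.5, 62.8, 165.3]
ee_rot: [-0.487, -0.513, -0.487, 0.513]
force: [-5.2, 0.2, 6.0]
grip_width: 0.227
```

```bash
python3 - <<'E'
from h import *
s=ctrl.sense();p=s['eef_pos'];print(p,s['force'],s['grip_width'],s['time_s'])
y=-.053;X=np.array([np.cos(y),np.sin(y)]);Y=np.array([-np.sin(y),np.cos(y)])
for a in np.radians(np.arange(0,46,4.5)): print(round(np.degrees(a),1),np.round(a,3),np.round(165*(Y*(1-np.cos(a))-X*np.sin(a)),1))
E
```

```text
[652.48635785  62.80591826 165.27993515] [-5.20734017  0.1685055   5.99296909] 0.22748517528488318 13.05
0.0 0.0 [0. 0.]
4.5 0.079 [-12.9   1.2]
9.0 0.157 [-25.7   3.4]
13.5 0.236 [-38.2   6.6]
18.0 0.314 [-50.5  10.8]
22.5 0.393 [-62.4  15.9]
27.0 0.471 [-73.9  21.9]
31.5 0.55 [-84.8  28.8]
36.0 0.628 [-95.2  36.6]
40.5 0.707 [-104.9   45.2]
45.0 0.785 [-113.9   54.4]
```

>>> {"fn": "carry_out", "kwargs": {
  "targets": [
    {"x": -0.013,"y": 0.001,"z": 0,"ax": 0,"ay": 0,"az": -0.079,"hand": -1},
    {"x": -0.026,"y": 0.003,"z": 0,"ax": 0,"ay": 0,"az": -0.157,"hand": -1},
    {"x": -0.038,"y": 0.007,"z": 0,"ax": 0,"ay": 0,"az": -0.236,"hand": -1},
    {"x": -0.0505,"y": 0.011,"z": 0,"ax": 0,"ay": 0,"az": -0.314,"hand": -1},
    {"x": -0.0625,"y": 0.016,"z": 0,"ax": 0,"ay": 0,"az": -0.393,"hand": -1}
  ]
}}

```text
time_s: 13.68
eef_pos: [590.6, 78.3, 165.3]
ee_rot: [0.377, 0.599, 0.376, -0.598]
force: [2.3, -1.5, 3.8]
grip_width: 0.219
```

>>> {"fn": "carry_out", "kwargs": {
  "targets": [
    {"x": -0.0115,"y": 0.006,"z": 0,"ax": 0,"ay": 0,"az": -0.078,"hand": -1},
    {"x": -0.0225,"y": 0.013,"z": 0,"ax": 0,"ay": 0,"az": -0.157,"hand": -1},
    {"x": -0.033,"y": 0.0205,"z": 0,"ax": 0,"ay": 0,"az": -0.235,"hand": -1},
    {"x": -0.0425,"y": 0.029,"z": 0,"ax": 0,"ay": 0,"az": -0.314,"hand": -1},
    {"x": -0.0515,"y": 0.0385,"z": 0,"ax": 0,"ay": 0,"az": -0.392,"hand": -1}
  ]
}}

```text
time_s: 14.3
eef_pos: [538.9, 116.6, 165.3]
ee_rot: [0.254, 0.661, 0.252, -0.66]
force: [-1.2, -6.3, 5.5]
grip_width: 0.22
```

>>> {"fn": "carry_out", "kwargs": {
  "targets": [
    {"x": 0,"y": 0,"z": 0,"ax": 0,"ay": 0,"az": 0,"hand": -1},
    {"x": 0,"y": 0,"z": 0,"ax": 0,"ay": 0,"az": 0,"hand": -1},
    {"x": 0,"y": 0,"z": 0,"ax": 0,"ay": 0,"az": 0,"hand": -1},
    {"x": 0,"y": 0,"z": 0,"ax": 0,"ay": 0,"az": 0,"hand": -1}
  ]
}}

```text
time_s: 14.8
eef_pos: [539.1, 116.4, 165.3]
ee_rot: [0.254, 0.66, 0.253, -0.66]
force: [-2.5, -6.3, 5.5]
grip_width: 0.22
```

```bash
python3 - <<'E'
from h import *
s=ctrl.sense();p=s['eef_pos'];print(p,s['force'],s['grip_width'],s['time_s'])
d=p[:2]-np.array([652.5,62.8]);h=165*np.array([.053,.9986]);v=d-h
y=-.053;X=np.array([np.cos(y),np.sin(y)]);Y=np.array([-np.sin(y),np.cos(y)])
print("angle",np.degrees(np.arctan2(-v@X,-v@Y)),np.linalg.norm(v))
a=viewer.capture("side");b=viewer.capture("scene")
cv2.imwrite("pics/c8.png",np.hstack([cv2.resize(a[130:280,270:470],(400,300),interpolation=cv2.INTER_CUBIC),cv2.resize(b[200:380,220:460],(400,300),interpolation=cv2.INTER_CUBIC)]))
E
```

```text
[539.095065   116.38571126 165.31854966] [-2.47527838 -6.34688626  5.53611218] 0.22047692558046236 14.8
angle 44.654241336293076 165.1736368684506
```

View pics/c8.png

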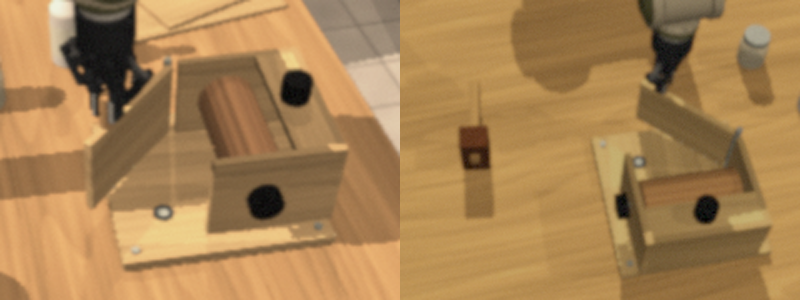

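The guard stands open with the peg gripped, the pin is flush at crop (163,212), and the mallet stands free at (474,148). From the hand position the guard is at 44.7° and steady. Handing in.

```bash
python3 - <<'E'
from rig import finish_job
print(finish_job())
E
```

```text
the job is handed in; nothing more can be done
None
```

The job is handed in with the guard held open at about 45°. The hand-in gave no verdict.

- **Mallet choice:** I took the left-hand one of the two mallets.
- **Pin:** I pressed it down with the mallet head until the force rose to about 35 N with no further travel. Later pictures show it flush with the board.
- **Mallet:** It is back where it started, standing upright and let go, well clear of the sander.
- **Guard:** I gripped the peg and swung the guard open along its arc. In the last check at 14.8 s, the peg had moved to 44.7° on a radius of 165.2 mm about the hinge and was steady. I worked this angle out from the hand's position and didn't measure it separately on the guard.
- **Bystanders:** I saw no movement in the pictures, but I didn't measure their final positions.

No check disagreed. My first three move calls were refused because every row needs all seven values; the arm did not move, and I resent them.

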